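Break the locked lid stay and close the blue gauge case

TASK

Close the gauge case with the blue lid: its lid is propped open by a locked folding stay, so first press the stay's red thumb tab down to break the stay at its knee, then lower the lid gently until it is fully shut. Leave the case with the yellow lid propped open as it is.

Things in the scene. Friction and masses are not known exactly. Their poses are not given: they have to be found in the camera images.
- blue_case: Grey case, blue lid, fixed to the table: 220 (x) x 175 (y) x 115 high (mm). Origin: centre of its underside, z up. Lid hinge line: along x at y=+87.5, z=115. Folding stay outside the +x end wall: two 95 mm steel links end to end. While locked, the red thumb tab at its knee (40 x 30 mm, flat, faces up) has its top centre at x=160, y=-9, z=177. Yaw within 20 deg of world axes.
- blue_lid (a joint): Blue lid, 220 x 175 x 12 mm plate. 0 = propped open 80 deg above shut, leaning a little to the case's -y, over the box; grows as it closes, 1.396 = shut flat on the rim (lid top z=127). Locked stay: will not close. Broken stay: stiff hinge keeps it where left; push its outer (+y, then upper) face near the free edge with about 3 to 8 N along its arc.
- blue_knee (a joint): Knee of the blue case's stay. 0 = locked (slightly past straight, on its stop); grows as it folds, about 2.85 with the lid shut. Pressing the tab down with about 5 to 12 N breaks it: beyond 0.21 it is through straight, and from 0.3 it counts as broken. The tab swings down and to the case's +y on a 95 mm arc about y=-72, z=103; at 0.3 it is 10 mm lower and 10 mm to +y, at 0.6 21 lower and 17 to +y.
- yellow_knee (a joint): Knee of the stay on the second case, the same but with a yellow lid: 0 = locked. Leave it alone. The two cases stand left and right of the middle, either way round.

How it is judged:
By the outcome, as a careful person would: the job done as asked, in the order asked, and still so for the second after the job is handed in, with the robot touching nothing.
It also fails if it takes over 51 s, if anything falls off the work surface, if the arm or the gripper's body presses on something with over 40 N, if the wrist force passes 120 N, or if a joint passes its speed limit or range.

ROBOT

A 6-joint arm with a two-finger parallel gripper is mounted at the origin on the work surface. World frame = base frame: x ahead of the robot, y to its left, z up, the work surface at z = 0. Lengths are in m, angles in rad, forces in N, time in s.
With the tool pointing down it reaches from about 0.425 to 0.95 m from the base axis. Payload 3.5 kg.
Tool frame: the origin (TCP) lies at the very end of the fingers, on their centre line; the grasp point (between the pads) lies 19 mm behind it; z points along the fingers, y is the line along which they close (so a half turn about z gives the same grasp; the last joint's range is limited). The gripper opens to 85 mm and grips with 20 to 120 N. Pads are 22 mm wide; open, the fingers measure 114 mm over their backs; the gripper's body (76 mm by 85 mm) begins 54 mm behind the grasp point. The pads swing forward as they close: fully open they stand 13 mm farther back than shut.
Start: joints at [0.967, 0.286, 1.577, -0, 1.279, -0.15], TCP at [0.296, 0.607, 0.231] pointing down, gripper open.
Joint ranges: [-2.77, 2.77], [-0.9, 2.22], [0.21, 2.48], [-1.53, 4.67], [0.24, 2.81], [-2.84, 2.84]. Speed limits (rad/s): [2.79, 2.79, 3.14, 3.14, 3.14, 3.14].

INTERFACE

Orientations are given as a unit quaternion [x, y, z, w].
In Python, from plant import get_state, read_camera, sign_off, recognise gives the robot as it stands.
- The arm moves only by the tool arm_command, never from a script. Its argument "steps" is a list of rows, each an object with "translation": the shift along the tool's x, y, z scaled (see below), a list of three; "twist": the turn, a rotation vector about the tool's x, y, z scaled (see below), a list of three; "fingers": the opening, from -1 (shut) to 1 (fully open). In form: [{"translation": [x, y, z], "twist": [rx, ry, rz], "fingers": fingers}, ...]. A call has 1 to 5 rows; each row is the pose to reach, as a shift and turn from the pose commanded when the call began, along the tool's axes at that moment; what a row does not reach only later rows make up. The controller multiplies each number of a shift by 75 cm and each number of a turn by 60 degrees. A row lasts 1/8 s, in which the tool goes at most 62.5 mm and 10.7 degrees, less where a joint would pass 70% of its speed; a pose out of reach is approached as far as the arm can. A call with a number of a shift or a turn outside -1 to 1 is refused whole. A call with a gripper value outside its range is refused whole. The fingers move at their own pace and stop on an object; "grip_force" is the grip in N (left out, the last holds). Time passes only in rows, so rows that repeat a pose let the fingers close. It gives the time, the measured TCP pose, the force, the opening and the grip force at its end, in the units of the state.
- get_state(): the state, without advancing time (a new reading comes with each control period).
- read_camera(name): name is "scene" or "side" or "wrist"; returns a dict with "pixels" (420x560x3 uint8, red, green, blue), "K" (3x3 intrinsics, pixels), "R" (3x3) and "t" (3): a world point X has camera coordinates R X + t; the wrist camera has in their place "T_tool_cam" (4x4, takes a point from camera to tool coordinates, whose origin is the TCP and whose axes are the flange's). Camera axes: x right, y down, z forward; pixel columns grow to the right and rows downward; lengths in m; the calibration is good to about 2 mm. A picture is of the moment at which its call begins: read the wrist's pose just before it. There is no depth.
- sign_off(): hands the job in; it is judged then, once.
Trained networks look in a picture, given as the dict that the camera call returned (one of the last four; its "shot" number tells which), for a name from the list of things; names that differ only in an ending like _2 or _b are one class to them, and where a whole thing is asked for, a point or a joint stands for the part that bears it (a point fixed in the world has none). Each returns a list of dicts, best first, with "conf" (0 to 1); they miss things now and then, are a little off and sometimes report something else, mostly with a low value. They report only what shows in the picture. A call takes as long as a camera call.
- recognise(picture, query): "point" ([row, column] in pixels, amid what is visible of it).
The state is a dict: "time": time; "qpos": joint angles; "dq": joint speeds; "joint_efforts": joint torques, N m; "eef_pos": TCP position; "tcp_rot": TCP orientation; "contact_force": force on the tool from outside, world axes, zero at the start; "wrist_torque": the same for the moment, N m; "opening": opening from 0.0 (shut) to 1.0 (fully open); "finger_force": force on a finger pad.
Only numpy, scipy, OpenCV 4.12 (cv2) and the standard library are available. Lean on these libraries where they do the work, as an engineer would, in place of code of your own. Each camera call takes 0.05 s, during which the arm holds its last target. There are 200 camera calls.

## Working session

There is one attempt and no reset: what is moved stays moved. The work goes in short steps, Python scripts to look and compute and a tool call to move; the robot and the scene stay as the last step left them, time stands still between calls to the robot, and variables do not carry over. Pictures are saved under pics/ and viewed, at most 10 in all, crops included, and the job is handed in when it is done.

Besides the shell and the picture viewer there is one more tool, called after "Emit:" as a command line: name --argument value ..., lists and objects as JSON in quotes. arm_command: Moves the arm, as the interface text tells. Shifts and turns lie within -1 to 1; 1 stands for 75 cm of shift or 60 degrees of turn. Its arguments: {"type":"object","properties":{"steps":{"type":"array"},"grip_force":{"type":"number"}},"required":["steps"]}

```bash
mkdir -p pics
python3 - <<'E'
from plant import *
import cv2,numpy as np
s=get_state();print(s)
for n in("scene","side"):
    p=read_camera(n);cv2.imwrite(f"pics/{n}0.png",p["pixels"][:,:,::-1])
    print(n,p["K"].tolist(),np.round(p["R"],4).tolist(),p["t"])
    for q in("blue_case","blue_lid","blue_knee","yellow_knee"):
        print(q,recognise(p,q)[:3])
E
```

```text
{'time': 0.0, 'qpos': array([ 9.66983111e-01,  2.87210216e-01,  1.57819197e+00,  3.77374403e-05,
        1.27861110e+00, -1.50017938e-01]), 'dq': array([-0.000589  ,  0.00052607, -0.00056567,  0.0009259 , -0.00097208,
       -0.00068161]), 'joint_efforts': array([-1.79513136e-04, -4.05970967e+01, -2.92632186e+01, -1.29685068e-04,
        5.83795234e-03, -1.54205941e-05]), 'eef_pos': array([0.2955005 , 0.60614098, 0.22990938]), 'tcp_rot': array([ 2.24960919e-01,  9.74367035e-01, -1.11870605e-03, -4.62255341e-04]), 'contact_force': array([ 0.5094802 , -0.84746222, -0.08001624]), 'wrist_torque': array([-0.01315387, -0.00585925,  0.00650827]), 'finger_force': 0.0, 'opening': 0.9943593186610121}
scene [[439.6773184969998, 0.0, 282.95732838441836], [0.0, 439.6773184969998, 212.4104065242599], [0.0, 0.0, 1.0]] [[-0.089, 0.996, 0.0011], [0.7297, 0.066, -0.6806], [-0.678, -0.0598, -0.7327]] [-0.00565846 -0.30150855  1.40394761]
blue_case [{'point': [198.9, 350.4], 'conf': 0.95}]
blue_lid [{'point': [150.3, 384.3], 'conf': 0.95}]
blue_knee [{'point': [190.4, 370.9], 'conf': 0.84}]
yellow_knee [{'point': [191.4, 199.0], 'conf': 0.55}]
side [[531.0771131121164, 0.0, 272.11962333196345], [0.0, 531.0771131121164, 212.31735325261587], [0.0, 0.0, 1.0]] [[-0.1125, -0.9936, -0.0135], [-0.8994, 0.1076, -0.4238], [0.4225, -0.0355, -0.9057]] [0.09260364 0.50728359 1.02934305]
blue_case [{'point': [273.2, 198.4], 'conf': 0.6}]
blue_lid [{'point': [259.3, 159.1], 'conf': 0.59}]
blue_knee [{'point': [200.7, 174.5], 'conf': 0.46}]
yellow_knee []
```

View pics/scene0.png

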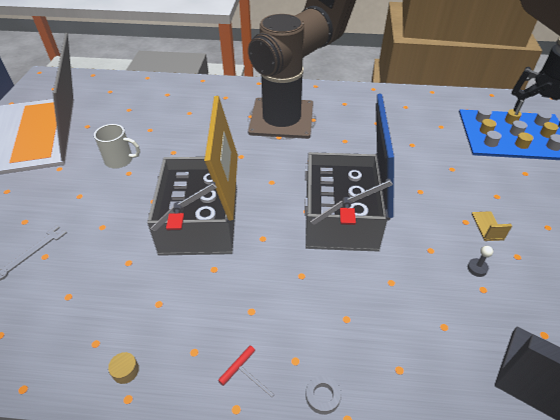

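View pics/side0.png

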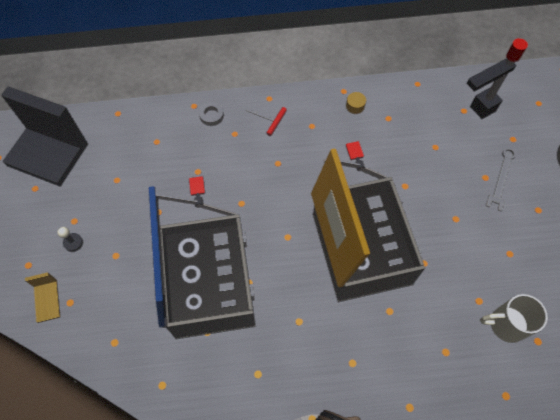

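Scene: blue case is to the right of the picture (world +y), lid hinge on its +y side. Its red tab is at about (215,348) [row,col]; in side it is at (186,197). The yellow case is at world −y, with its tab at scene (221,175).

```bash
cat > h.py <<'E'
from plant import *
import cv2,numpy as np
from scipy.optimize import least_squares
from scipy.spatial.transform import Rotation as Ro
def proj(p,X):
    c=np.asarray(X)@p["R"].T+p["t"]; u=c@p["K"].T; return u[:,:2]/u[:,2:]
def c2w(P,pose):
    x,y,a=pose;c,s=np.cos(a),np.sin(a);P=np.atleast_2d(P)/1000
    return np.c_[x+c*P[:,0]-s*P[:,1],y+s*P[:,0]+c*P[:,1],P[:,2]]
def redc(p,near):
    a=p["pixels"].astype(int);m=((a[...,0]>130)&(a[...,1]<70)&(a[...,2]<80)).astype(np.uint8)
    n,l,st,c=cv2.connectedComponentsWithStats(m)
    k=min(range(1,n),key=lambda i:np.hypot(*(c[i]-near))+(st[i][4]<40)*1e3); return c[k],st[k]
E
python3 - <<'E'
from h import *
pics={n:read_camera(n) for n in("scene","side")}
for nm,ns,nd,sc,sd in(("blue",(348,215),(197,186),[(307,220),(384,220),(310,153)],[(240,217),(253,318),(168,325)]),
                ("yellow",(175,221),(355,150),[(155,222),(233,222),(162,158)],[(391,180),(423,265)])):
    a,sa=redc(pics["scene"],ns);b,sb=redc(pics["side"],nd);print(nm,a,sa,b,sb)
    M1=["scene","side"]
    Ps=[pics[n]["K"]@np.c_[pics[n]["R"],pics[n]["t"]] for n in M1]
    X=cv2.triangulatePoints(Ps[0],Ps[1],a.reshape(2,1),b.reshape(2,1));print("tab",(X[:3]/X[3]).T)
    ms=np.array([[160,-9,177],[110,-87.5,115],[110,87.5,115],[-110,-87.5,115]])
    md=np.array([[160,-9,177],[110,-87.5,115],[-110,-87.5,115],[-110,87.5,115]])[:len(sd)+1]
    ws=np.r_[3,np.ones(len(ms)-1)][:,None];wd=np.r_[3,np.ones(len(md)-1)][:,None]
    r=lambda q:np.r_[(ws*(proj(pics["scene"],c2w(ms,q))-np.array([a]+sc))).ravel(),(wd*(proj(pics["side"],c2w(md,q))-np.array([b]+sd))).ravel()]
    f=least_squares(r,[.6,.2 if nm=="blue" else -.2,0],loss="soft_l1");print(f.x,np.round(r(f.x),1))
    q=f.x
    if nm=="blue":
        np.save("pose.npy",q)
        L=np.array([[sx*110,87.5-175*np.cos(1.396)+0*sx,115+175*np.sin(1.396)] for sx in(1,-1)])
        for n in M1:print("lid free corners",n,proj(pics[n],c2w(L,q)))
    print(c2w([[160,-9,177],[0,87,115],[0,57,287]],q))
E
```

```text
blue [347.23287671 215.1826484 ] [340 208  16  15 219] [196.51612903 185.10138249] [190 177  15  18 217]
tab [[0.5668611  0.18508855 0.17451983]]
[0.40726631 0.18762048 0.03763077] [-0.7 -1.9 -0.2 -4.4  3.4 -1.3 -1.9 -1.6 -0.2 -2.5 -1.  -3.9 -0.2 -5.2
 -3.8  1.3]
lid free corners scene [[387.18773697 156.83565997]
 [376.35228658  93.02970923]]
lid free corners side [[154.59906624 184.66101745]
 [162.07586605 299.84526487]]
[[0.56749164 0.18464636 0.177     ]
 [0.40399321 0.27455889 0.115     ]
 [0.40512186 0.24458013 0.287     ]]
yellow [174.80088496 220.87610619] [166 213  18  16 226] [354.13793103 149.84236453] [346 142  17  17 203]
tab [[ 0.61222405 -0.1549904   0.1737449 ]]
[ 0.45282538 -0.16161694  0.10328642] [ 0.  -2.5 -8.   0.4 -4.6 -0.4  2.3 -1.6 -1.  -3.1 -0.2 -4.2  1.   3. ]
[[ 0.61290062 -0.15407251  0.177     ]
 [ 0.44385543 -0.07508059  0.115     ]
 [ 0.44694852 -0.10492071  0.287     ]]
```

```bash
cat >> h.py <<'E'
POSE=np.load("pose.npy") 
def Rt(tilt):   # tool x=-case x, z down, leaning body to case +x by tilt deg
    return Ro.from_euler('z',POSE[2])*Ro.from_matrix(np.array([[-1,0,0],[0,1,0],[0,0,-1.]]))*Ro.from_euler('y',tilt,degrees=True)
def mv(*pts,tilt=0):
    s=get_state();R0=Ro.from_quat(s["tcp_rot"]);w=((R0.inv()*Rt(tilt)).as_rotvec()/np.radians(60)).round(3)
    print("t",round(s["time"],2),"F",s["contact_force"].round(1),"pos",s["eef_pos"].round(4),"z",R0.as_matrix()[:,2].round(3),"twist",w.tolist())
    c,q=np.cos(-POSE[2]),np.sin(-POSE[2]);d=s["eef_pos"]-[POSE[0],POSE[1],0]
    print("case pos",(1000*np.array([c*d[0]-q*d[1],q*d[0]+c*d[1],d[2]])).round(1))
    for P in pts:print(P,"->",(R0.inv().apply(c2w(P,POSE)[0]-s["eef_pos"])/.75).round(4).tolist())
E
python3 -c "
from h import *
print(Rt(12).as_matrix()[:,2])
mv([200,200,350],[162,-12,230],tilt=12)"
```

```text
[-0.2077645  -0.00782203 -0.9781476 ]
t 0.6 F [-0.9  0.2 -0.3] pos [0.2959 0.6067 0.2313] z [ 0.  0. -1.] twist [0.049, 0.196, -0.468]
case pos [-95.6 423.  231.3]
[200, 200, 350] -> [-0.4877, -0.0762, -0.1582]
[162, -12, 230] -> [-0.5764, -0.3493, 0.0018]
```

Emit:
arm_command --steps '[{"translation":[-0.488,-0.076,-0.158],"twist":[0.05,0.196,-0.468],"fingers":-1},{"translation":[-0.488,-0.076,-0.158],"twist":[0.05,0.196,-0.468],"fingers":-1},{"translation":[-0.488,-0.076,-0.158],"twist":[0.05,0.196,-0.468],"fingers":-1},{"translation":[-0.488,-0.076,-0.158],"twist":[0.05,0.196,-0.468],"fingers":-1},{"translation":[-0.488,-0.076,-0.158],"twist":[0.05,0.196,-0.468],"fingers":-1}]'

```text
time: 1.23
eef_pos: [0.5363, 0.4391, 0.3249]
tcp_rot: [-0.019, 0.994, -0.002, -0.105]
contact_force: [-0.1, 0.9, -0.1]
opening: 0.002
finger_force: 0.0
```

```bash
python3 -c "
from h import *
mv([200,200,350],[165,-12,300],[165,-12,225],tilt=12)"
```

```text
t 1.23 F [-0.1  0.9 -0.1] pos [0.5363 0.4391 0.3249] z [-0.208 -0.008 -0.978] twist [-0.001, -0.0, 0.0]
case pos [138.4 246.5 324.9]
[200, 200, 350] -> [-0.0733, -0.062, -0.0498]
[165, -12, 300] -> [-0.0415, -0.3446, 0.0253]
[165, -12, 225] -> [-0.0623, -0.3446, 0.1231]
```

Emit:
arm_command --steps '[{"translation":[-0.073,-0.062,-0.05],"twist":[0,0,0],"fingers":-1},{"translation":[-0.042,-0.345,0.025],"twist":[0,0,0],"fingers":-1},{"translation":[-0.042,-0.345,0.025],"twist":[0,0,0],"fingers":-1},{"translation":[-0.042,-0.345,0.025],"twist":[0,0,0],"fingers":-1},{"translation":[-0.042,-0.345,0.025],"twist":[0,0,0],"fingers":-1}]'

```text
time: 1.85
eef_pos: [0.5711, 0.1803, 0.2991]
tcp_rot: [-0.018, 0.994, -0.003, -0.105]
contact_force: [0.6, 0.3, 0.1]
opening: 0.002
finger_force: 0.0
```

```bash
python3 -c "
from h import *
mv([165,-12,220],[165,-12,195],tilt=12)"
```

```text
t 1.85 F [0.6 0.3 0.1] pos [0.5711 0.1803 0.2991] z [-0.208 -0.009 -0.978] twist [-0.001, -0.001, -0.001]
case pos [163.4 -13.5 299.1]
[165, -12, 220] -> [-0.024, 0.0021, 0.1028]
[165, -12, 195] -> [-0.031, 0.0021, 0.1354]
```

Emit:
arm_command --steps '[{"translation":[-0.024,0.002,0.103],"twist":[0,0,0],"fingers":-1},{"translation":[-0.031,0.002,0.135],"twist":[0,0,0],"fingers":-1},{"translation":[-0.031,0.002,0.135],"twist":[0,0,0],"fingers":-1}]'

```text
time: 2.22
eef_pos: [0.5705, 0.1838, 0.1916]
tcp_rot: [-0.019, 0.994, -0.003, -0.109]
contact_force: [0.1, 0.0, 0.8]
opening: 0.0
finger_force: 0.0
```

Run:
```python
from h import *
mv([162,-10,180],[162,-7,172],[162,-3,168],[162,0,164],[162,3,160],tilt=12)
p=read_camera("scene");q=read_camera("side")
a=p["pixels"][130:270,260:430,::-1];b=q["pixels"][130:270,120:290,::-1]
cv2.imwrite("pics/a.png",cv2.resize(np.hstack([a,b]),None,fx=2.3,fy=2.3,interpolation=cv2.INTER_CUBIC))
```

```text
t 2.23 F [0.1 0.  0.8] pos [0.5705 0.1838 0.1916] z [-0.217 -0.01  -0.976] twist [-0.002, -0.009, -0.0]
case pos [163.   -9.9 191.6]
[162, -10, 180] -> [-0.0021, -0.0001, 0.0154]
[162, -7, 172] -> [-0.0044, 0.0039, 0.0258]
[162, -3, 168] -> [-0.0056, 0.0093, 0.031]
[162, 0, 164] -> [-0.0067, 0.0133, 0.0362]
[162, 3, 160] -> [-0.0079, 0.0173, 0.0414]
```

View pics/a.png

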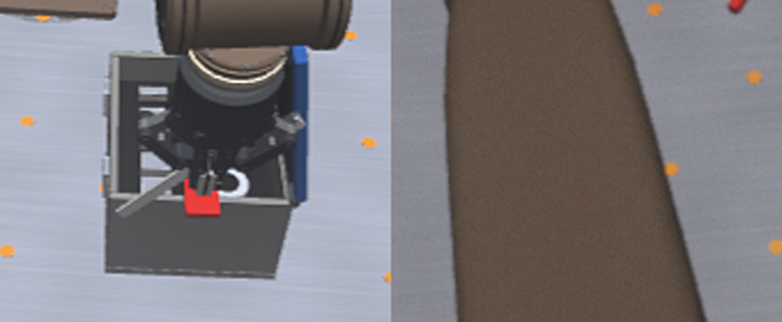

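Fingertips are directly above the red tab (tips at crop (185,205), tab (200,203)), slightly inboard. Clear to press.

Emit:
arm_command --steps '[{"translation":[-0.004,0,0.012],"twist":[0,0,0],"fingers":-1},{"translation":[-0.006,0.002,0.02],"twist":[0,0,0],"fingers":-1},{"translation":[-0.008,0.005,0.025],"twist":[0,0,0],"fingers":-1},{"translation":[-0.009,0.007,0.028],"twist":[0,0,0],"fingers":-1}]'

```text
time: 2.82
eef_pos: [0.5749, 0.1905, 0.1752]
tcp_rot: [-0.019, 0.994, -0.002, -0.105]
contact_force: [-3.2, 1.5, 5.4]
opening: 0.001
finger_force: 3.0
```

Run:
```python
from h import *
mv([164,-3,168],[164,0,164],[164,3,160],[164,6,156],tilt=12)
```

```text
t 2.83 F [-3.2  1.5  5.4] pos [0.5749 0.1905 0.1752] z [-0.209 -0.008 -0.978] twist [0.0, -0.001, 0.001]
case pos [167.7  -3.5 175.2]
[164, -3, 168] -> [0.0028, 0.0006, 0.0104]
[164, 0, 164] -> [0.0017, 0.0046, 0.0156]
[164, 3, 160] -> [0.0006, 0.0086, 0.0208]
[164, 6, 156] -> [-0.0006, 0.0126, 0.0261]
```

Emit:
arm_command --steps '[{"translation":[0.002,0.001,0.006],"twist":[0,0,0],"fingers":-1},{"translation":[0.001,0.003,0.011],"twist":[0,0,0],"fingers":-1},{"translation":[0,0.005,0.016],"twist":[0,0,0],"fingers":-1},{"translation":[0,0.008,0.02],"twist":[0,0,0],"fingers":-1}]'

```text
time: 3.32
eef_pos: [0.5743, 0.2, 0.1643]
tcp_rot: [-0.019, 0.995, 0.002, -0.1]
contact_force: [1.3, 9.1, 11.9]
opening: -0.0
finger_force: 6.8
```

Run:
```python
from h import *
mv([164,8,156],[164,10,150],tilt=12)
```

```text
t 3.33 F [ 1.3  9.1 11.9] pos [0.5743 0.2    0.1643] z [-0.2    0.001 -0.98 ] twist [0.008, 0.008, 0.002]
case pos [167.4   6.1 164.3]
[164, 8, 156] -> [0.0023, 0.0024, 0.0117]
[164, 10, 150] -> [0.0007, 0.005, 0.0196]
```

Emit:
arm_command --steps '[{"translation":[0.001,0.004,0.006],"twist":[0,0,0],"fingers":-1},{"translation":[0,0.007,0.011],"twist":[0,0,0],"fingers":-1},{"translation":[0,0.009,0.015],"twist":[0,0,0],"fingers":-1}]'

```text
time: 3.7
eef_pos: [0.5738, 0.2071, 0.1544]
tcp_rot: [-0.019, 0.995, 0.003, -0.097]
contact_force: [4.7, 10.3, 13.1]
opening: 0.001
finger_force: 7.9
```

Run:
```python
from h import *
mv([175,8,200],[190,-10,330],tilt=0)
p=read_camera("scene")
a=p["pixels"][130:270,260:430,::-1]
cv2.imwrite("pics/b.png",cv2.resize(a,None,fx=3,fy=3,interpolation=cv2.INTER_CUBIC))
```

```text
t 3.7 F [ 4.7 10.3 13.1] pos [0.5738 0.2071 0.1544] z [-0.194  0.002 -0.981] twist [0.009, -0.186, 0.001]
case pos [167.2  13.2 154.4]
[175, 8, 200] -> [0.0016, -0.0063, -0.0618]
[190, -10, 330] -> [0.0155, -0.0287, -0.2359]
```

View pics/b.png

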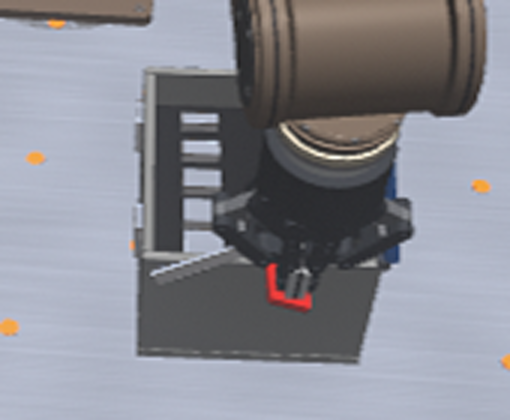

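The tab is pushed down and tilted, and the lower link is folded, so the stay is broken. I'll retract upwards.

Emit:
arm_command --steps '[{"translation":[0.0,-0.008,-0.06],"twist":[0,0,0],"fingers":-1},{"translation":[0.01,-0.02,-0.14],"twist":[0,0,0],"fingers":-1},{"translation":[0.015,-0.029,-0.26],"twist":[0,-0.186,0],"fingers":-1},{"translation":[0.015,-0.029,-0.26],"twist":[0,-0.186,0],"fingers":-1},{"translation":[0.015,-0.029,-0.26],"twist":[0,-0.186,0],"fingers":-1}]'

```text
time: 4.38
eef_pos: [0.6006, 0.182, 0.3451]
tcp_rot: [-0.019, 1.0, -0.0, -0.004]
contact_force: [0.5, 0.7, -0.8]
opening: -0.001
finger_force: 0.0
```

Run:
```python
from h import *
mv([120,140,360],[40,140,350])
for n in("scene","side"):
    p=read_camera(n)
    cv2.imwrite(f"pics/{n}c.png",p["pixels"][:,:,::-1])
    a=p["pixels"].astype(int);print(n,redc(p,(347,215) if n=="scene" else (197,185)))
```

```text
t 4.38 F [ 0.5  0.7 -0.8] pos [0.6006 0.182  0.3451] z [-0.008 -0.001 -1.   ] twist [-0.0, -0.007, 0.001]
case pos [193.  -12.9 345.1]
[120, 140, 360] -> [0.0973, 0.204, -0.0192]
[40, 140, 350] -> [0.2039, 0.204, -0.005]
scene (array([355.60406091, 223.69543147]), array([349, 215,  15,  18, 197], dtype=int32))
side (array([276.32374101, 120.43165468]), array([267, 108,  19,  26, 139], dtype=int32))
```

View pics/scenec.png

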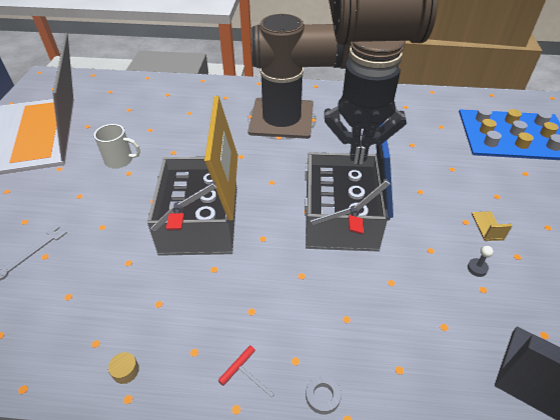

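Stay is broken: the blue tab is now at (224,356), tilted, with a visible knee bend. The yellow case is unchanged. Next I'll go over to the lid's outer side.

Emit:
arm_command --steps '[{"translation":[0.097,0.204,-0.02],"twist":[0,0,0],"fingers":-1},{"translation":[0.097,0.204,-0.02],"twist":[0,0,0],"fingers":-1},{"translation":[0.097,0.204,-0.02],"twist":[0,0,0],"fingers":-1},{"translation":[0.204,0.204,-0.005],"twist":[0,0,0],"fingers":-1},{"translation":[0.204,0.204,-0.005],"twist":[0,0,0],"fingers":-1}]'

```text
time: 5.1
eef_pos: [0.4369, 0.3291, 0.3417]
tcp_rot: [-0.021, 1.0, -0.002, -0.012]
contact_force: [0.4, -0.1, 0.2]
opening: 0.003
finger_force: 0.0
```

Run:
```python
from h import *
mv([40,135,255],[40,105,255],[40,90,255])
```

```text
t 5.1 F [ 0.4 -0.1  0.2] pos [0.4369 0.3291 0.3417] z [-0.024 -0.005 -1.   ] twist [-0.004, -0.023, 0.003]
case pos [ 35.  140.3 341.7]
[40, 135, 255] -> [-0.0094, -0.0065, 0.1154]
[40, 105, 255] -> [-0.0093, -0.0465, 0.1156]
[40, 90, 255] -> [-0.0092, -0.0665, 0.1157]
```

Emit:
arm_command --steps '[{"translation":[-0.009,-0.007,0.115],"twist":[0,-0.023,0],"fingers":-1},{"translation":[-0.009,-0.007,0.115],"twist":[0,-0.023,0],"fingers":-1},{"translation":[-0.009,-0.035,0.115],"twist":[0,-0.023,0],"fingers":-1},{"translation":[-0.009,-0.05,0.115],"twist":[0,-0.023,0],"fingers":-1}]'

```text
time: 5.6
eef_pos: [0.4478, 0.2902, 0.2604]
tcp_rot: [-0.019, 1.0, -0.001, 0.004]
contact_force: [0.1, 0.1, -0.1]
opening: -0.002
finger_force: 0.0
```

Run:
```python
from h import *
mv([40,90,255],[40,80,255],[40,70,255],[40,60,255])
```

```text
t 5.6 F [ 0.1  0.1 -0.1] pos [0.4478 0.2902 0.2604] z [ 0.008 -0.001 -1.   ] twist [-0.001, 0.008, -0.0]
case pos [ 44.4 101.  260.4]
[40, 90, 255] -> [0.0059, -0.0146, 0.0072]
[40, 80, 255] -> [0.0059, -0.028, 0.0072]
[40, 70, 255] -> [0.0059, -0.0413, 0.0072]
[40, 60, 255] -> [0.0059, -0.0546, 0.0072]
```

Emit:
arm_command --steps '[{"translation":[0.006,-0.012,0.004],"twist":[0,0,0],"fingers":-1},{"translation":[0.006,-0.02,0.004],"twist":[0,0,0],"fingers":-1},{"translation":[0.006,-0.028,0.004],"twist":[0,0,0],"fingers":-1}]'

```text
time: 5.98
eef_pos: [0.4443, 0.27, 0.2586]
tcp_rot: [-0.019, 1.0, -0.0, 0.005]
contact_force: [0.7, -0.4, -0.5]
opening: 0.003
finger_force: 0.0
```

```bash
cat >> h.py <<'E'
def arc(th0,dth,n=5,h=13,r=145):
    T=np.radians(th0-dth*np.arange(1,n+1))
    P=[[40,87.5-r*np.cos(t)+12*np.sin(t)+h,115+r*np.sin(t)+12*np.cos(t)] for t in T]
    mv(*np.round(P,1).tolist())
def th(h=13):
    s=get_state();c,q=np.cos(-POSE[2]),np.sin(-POSE[2]);d=1000*(s["eef_pos"]-[POSE[0],POSE[1],0])
    y=q*d[0]+c*d[1]-h-87.5;z=d[2]-115;R=np.hypot(y,z);r=np.sqrt(R*R-144)
    print("theta if touching",np.degrees(np.arctan2(z,-y)-np.arctan2(12,r)),"r",r)
E
python3 - <<'E'
from h import *
th();arc(80,4)
E
```

```text
theta if touching 77.50150000552836 r 144.41179211312038
t 5.97 F [ 0.7 -0.4 -0.5] pos [0.4443 0.27   0.2586] z [ 0.01  0.   -1.  ] twist [-0.0, 0.01, 0.0]
case pos [ 40.1  81.  258.6]
[40.0, 77.1, 258.6] -> [0.0002, -0.0052, -0.0]
[40.0, 67.1, 256.6] -> [0.0002, -0.0185, 0.0027]
[40.0, 57.3, 253.9] -> [0.0003, -0.0315, 0.0063]
[40.0, 47.7, 250.6] -> [0.0003, -0.0443, 0.0107]
[40.0, 38.4, 246.6] -> [0.0004, -0.0567, 0.016]
```

Emit:
arm_command --steps '[{"translation":[0,-0.008,0],"twist":[0,0,0],"fingers":-1},{"translation":[0,-0.016,0.002],"twist":[0,0,0],"fingers":-1},{"translation":[0,-0.024,0.004],"twist":[0,0,0],"fingers":-1},{"translation":[0,-0.032,0.0065],"twist":[0,0,0],"fingers":-1}]'

```text
time: 6.48
eef_pos: [0.4453, 0.2479, 0.2544]
tcp_rot: [-0.019, 1.0, 0.002, 0.005]
contact_force: [-1.4, 4.7, 4.6]
opening: 0.004
finger_force: 2.8
```

Run:
```python
from h import *
th();arc(68,3)
```

```text
theta if touching 68.60689408593149 r 144.97916818270522
t 6.47 F [-1.4  4.7  4.6] pos [0.4453 0.2479 0.2544] z [ 0.011  0.004 -1.   ] twist [0.004, 0.01, 0.001]
case pos [ 40.3  58.8 254.4]
[40.0, 50.1, 251.5] -> [0.0004, -0.0116, 0.0038]
[40.0, 43.0, 248.7] -> [0.0004, -0.0211, 0.0075]
[40.0, 36.1, 245.5] -> [0.0005, -0.0303, 0.0117]
[40.0, 29.4, 241.9] -> [0.0006, -0.0393, 0.0165]
[40.0, 22.8, 238.0] -> [0.0006, -0.0481, 0.0216]
```

Emit:
arm_command --steps '[{"translation":[0,-0.009,0.003],"twist":[0,0,0],"fingers":-1},{"translation":[0,-0.018,0.0065],"twist":[0,0,0],"fingers":-1},{"translation":[0,-0.027,0.01],"twist":[0,0,0],"fingers":-1},{"translation":[0,-0.036,0.0145],"twist":[0,0,0],"fingers":-1},{"translation":[0,-0.045,0.02],"twist":[0,0,0],"fingers":-1}]'

```text
time: 7.1
eef_pos: [0.447, 0.212, 0.2388]
tcp_rot: [-0.019, 1.0, -0.001, 0.005]
contact_force: [-1.4, 1.8, 5.2]
opening: 0.0
finger_force: 2.3
```

Run:
```python
from h import *
th();arc(54,3)
```

```text
theta if touching 53.220557596004554 r 145.6485551781504
t 7.1 F [-1.4  1.8  5.2] pos [0.447  0.212  0.2388] z [ 0.011 -0.001 -1.   ] twist [-0.001, 0.01, 0.001]
case pos [ 40.6  22.9 238.8]
[40.0, 18.6, 235.2] -> [0.0009, -0.0057, 0.0049]
[40.0, 12.4, 230.8] -> [0.001, -0.014, 0.0107]
[40.0, 6.5, 226.0] -> [0.0011, -0.0219, 0.0171]
[40.0, 0.8, 220.9] -> [0.0011, -0.0294, 0.0239]
[40.0, -4.6, 215.6] -> [0.0012, -0.0366, 0.031]
```

Emit:
arm_command --steps '[{"translation":[0.001,-0.007,0.0055],"twist":[0,0,0],"fingers":-1},{"translation":[0.001,-0.0145,0.0115],"twist":[0,0,0],"fingers":-1},{"translation":[0.001,-0.022,0.0175],"twist":[0,0,0],"fingers":-1},{"translation":[0.001,-0.0295,0.0245],"twist":[0,0,0],"fingers":-1},{"translation":[0.001,-0.0365,0.0315],"twist":[0,0,0],"fingers":-1}]'

```text
time: 7.72
eef_pos: [0.4481, 0.184, 0.2152]
tcp_rot: [-0.019, 1.0, -0.001, 0.006]
contact_force: [-0.4, 0.9, 5.3]
opening: -0.004
finger_force: 2.0
```

Run:
```python
from h import *
th();arc(38.5,3)
```

```text
theta if touching 38.77506299250253 r 145.09930917755514
t 7.72 F [-0.4  0.9  5.3] pos [0.4481 0.184  0.2152] z [ 0.012 -0.002 -1.   ] twist [-0.003, 0.012, 0.001]
case pos [ 40.6  -5.1 215.2]
[40.0, -10.6, 209.0] -> [0.001, -0.0073, 0.0083]
[40.0, -15.3, 203.0] -> [0.0011, -0.0135, 0.0163]
[40.0, -19.8, 196.8] -> [0.0012, -0.0195, 0.0246]
[40.0, -23.9, 190.4] -> [0.0013, -0.025, 0.0332]
[40.0, -27.7, 183.8] -> [0.0014, -0.03, 0.042]
```

Emit:
arm_command --steps '[{"translation":[0.001,-0.006,0.008],"twist":[0,0,0],"fingers":-1},{"translation":[0.001,-0.0125,0.016],"twist":[0,0,0],"fingers":-1},{"translation":[0.001,-0.0185,0.0245],"twist":[0,0,0],"fingers":-1},{"translation":[0.001,-0.024,0.033],"twist":[0,0,0],"fingers":-1},{"translation":[0.001,-0.029,0.042],"twist":[0,0,0],"fingers":-1}]'

```text
time: 8.35
eef_pos: [0.4472, 0.163, 0.1822]
tcp_rot: [-0.019, 1.0, -0.001, 0.004]
contact_force: [0.9, -0.6, 4.6]
opening: 0.0
finger_force: 1.6
```

Run:
```python
from h import *
th();arc(23,3)
```

```text
theta if touching 23.170639725574976 r 142.8621659155695
t 8.35 F [ 0.9 -0.6  4.6] pos [0.4472 0.163  0.1822] z [ 0.009 -0.001 -1.   ] twist [-0.001, 0.008, 0.001]
case pos [ 39.  -26.1 182.2]
[40.0, -31.7, 175.9] -> [-0.0013, -0.0074, 0.0085]
[40.0, -34.7, 168.9] -> [-0.0012, -0.0114, 0.0178]
[40.0, -37.3, 161.7] -> [-0.0011, -0.0149, 0.0274]
[40.0, -39.5, 154.4] -> [-0.001, -0.0178, 0.0372]
[40.0, -41.4, 147.1] -> [-0.0009, -0.0203, 0.0469]
```

Emit:
arm_command --steps '[{"translation":[-0.001,-0.004,0.009],"twist":[0,0,0],"fingers":-1},{"translation":[-0.001,-0.008,0.018],"twist":[0,0,0],"fingers":-1},{"translation":[-0.001,-0.0115,0.0275],"twist":[0,0,0],"fingers":-1},{"translation":[-0.001,-0.0145,0.037],"twist":[0,0,0],"fingers":-1},{"translation":[-0.001,-0.0165,0.045],"twist":[0,0,0],"fingers":-1}]'

```text
time: 8.98
eef_pos: [0.4485, 0.1509, 0.1483]
tcp_rot: [-0.019, 1.0, -0.0, 0.004]
contact_force: [-1.2, -0.4, 2.3]
opening: -0.001
finger_force: 1.1
```

Run:
```python
from h import *
th();mv([40,-42,141],[40,-42,135],[40,-42,130],[40,-42,127],[40,-42,125])
```

```text
theta if touching 8.675178541326739 r 142.13756738795897
t 8.97 F [-1.2 -0.4  2.3] pos [0.4485 0.1509 0.1483] z [ 0.008 -0.001 -1.   ] twist [-0.001, 0.008, 0.0]
case pos [ 39.8 -38.2 148.3]
[40, -42, 141] -> [-0.0002, -0.0051, 0.0097]
[40, -42, 135] -> [-0.0001, -0.0051, 0.0177]
[40, -42, 130] -> [-0.0001, -0.005, 0.0244]
[40, -42, 127] -> [-0.0, -0.005, 0.0284]
[40, -42, 125] -> [0.0, -0.005, 0.0311]
```

Emit:
arm_command --steps '[{"translation":[0,-0.001,0.006],"twist":[0,0,0],"fingers":-1},{"translation":[0,-0.002,0.012],"twist":[0,0,0],"fingers":-1},{"translation":[0,-0.003,0.017],"twist":[0,0,0],"fingers":-1},{"translation":[0,-0.003,0.022],"twist":[0,0,0],"fingers":-1},{"translation":[0,-0.003,0.026],"twist":[0,0,0],"fingers":-1}]'

```text
time: 9.6
eef_pos: [0.4494, 0.1488, 0.1296]
tcp_rot: [-0.019, 1.0, -0.0, 0.005]
contact_force: [-0.1, -1.1, 0.9]
opening: -0.003
finger_force: 0.8
```

Run:
```python
from h import *
th();mv([40,-42,127],[40,-42,125])
```

```text
theta if touching 1.037614513608513 r 141.09908029081691
t 9.6 F [-0.1 -1.1  0.9] pos [0.4494 0.1488 0.1296] z [ 0.01 -0.   -1.  ] twist [-0.001, 0.009, 0.001]
case pos [ 40.6 -40.4 129.6]
[40, -42, 127] -> [0.0009, -0.0022, 0.0034]
[40, -42, 125] -> [0.0009, -0.0022, 0.0061]
```

Now press slowly until the force rises, which will confirm the lid is on the rim.

Emit:
arm_command --steps '[{"translation":[0,0,0.002],"twist":[0,0,0],"fingers":-1},{"translation":[0,0,0.004],"twist":[0,0,0],"fingers":-1},{"translation":[0,0,0.005],"twist":[0,0,0],"fingers":-1},{"translation":[0,0,0.006],"twist":[0,0,0],"fingers":-1}]'

```text
time: 10.1
eef_pos: [0.4494, 0.1488, 0.127]
tcp_rot: [-0.019, 1.0, -0.001, 0.004]
contact_force: [-5.6, -2.6, 12.8]
opening: 0.002
finger_force: 6.5
```

Emit:
arm_command --steps '[{"translation":[0,0,0],"twist":[0,0,0],"fingers":-1},{"translation":[0,0,-0.02],"twist":[0,0,0],"fingers":-1},{"translation":[0,0,-0.08],"twist":[0,0,0],"fingers":-1},{"translation":[0,0,-0.2],"twist":[0,0,0],"fingers":-1},{"translation":[0,0,-0.25],"twist":[0,0,0],"fingers":-1}]'

```text
time: 10.72
eef_pos: [0.447, 0.1492, 0.3121]
tcp_rot: [-0.019, 1.0, 0.0, 0.005]
contact_force: [0.6, -0.6, 0.3]
opening: -0.005
finger_force: 0.0
```

Run:
```python
from h import *
mv([130,250,330])
```

```text
t 10.72 F [ 0.6 -0.6  0.3] pos [0.447  0.1492 0.3121] z [ 0.009  0.    -1.   ] twist [0.0, 0.009, 0.001]
case pos [ 38.3 -39.9 312.1]
[130, 250, 330] -> [-0.1227, 0.3865, -0.0227]
```

Move aside so that I can see the lid.

Emit:
arm_command --steps '[{"translation":[-0.123,0.386,-0.023],"twist":[0,0,0],"fingers":-1},{"translation":[-0.123,0.386,-0.023],"twist":[0,0,0],"fingers":-1},{"translation":[-0.123,0.386,-0.023],"twist":[0,0,0],"fingers":-1},{"translation":[-0.123,0.386,-0.023],"twist":[0,0,0],"fingers":-1},{"translation":[-0.123,0.386,-0.023],"twist":[0,0,0],"fingers":-1}]'

```text
time: 11.35
eef_pos: [0.5285, 0.4443, 0.3282]
tcp_rot: [-0.019, 1.0, 0.0, 0.005]
contact_force: [0.7, -0.2, -0.2]
opening: -0.0
finger_force: 0.0
```

Run:
```python
from h import *
p=read_camera("scene");cv2.imwrite("pics/e.png",p["pixels"][:,:,::-1])
C=[[sx*110,sy*87.5,127] for sx in(1,-1) for sy in(1,-1)]
print(proj(p,c2w(C,POSE)).round(0).tolist(),redc(p,(175,221)))
```

```text
[[388.0, 215.0], [307.0, 212.0], [379.0, 150.0], [308.0, 148.0]] (array([174.77922078, 220.85281385]), array([166, 213,  18,  16, 231], dtype=int32))
```

View pics/e.png

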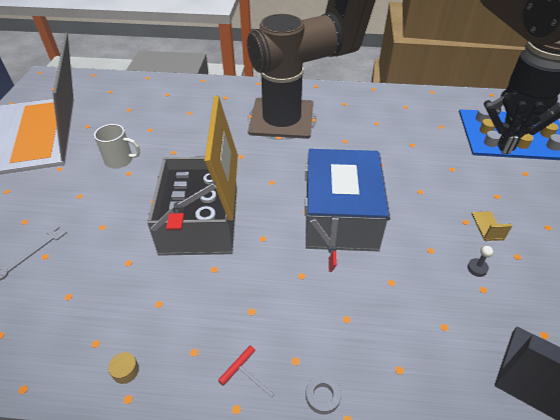

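The blue lid is flat on the rim: its corners, about (150,309) to (215,387), match the predicted shut position. The yellow tab hasn't moved, still at (221,175), and the arm is clear.

```bash
python3 -c "
from plant import *
print(sign_off())"
```

```text
the job is handed in; nothing more can be done
None
```

I broke the blue case's stay at its knee, then lowered its lid gently until it was fully shut; the yellow case is still propped open as it was, and the job is handed in.

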